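# Knock the stay away, catch the disc-case lid on the fingers and let it down shut

## Robot

A 6-joint arm with a two-finger parallel gripper is mounted at the origin on a cart in front of the work surface, level with it; the furniture and walls round the work are solid. World frame = base frame: x ahead of the robot, y to its left, z up, the work surface at z = 0. Lengths are in m, angles in rad, forces in N, time in s.
With the tool pointing down it reaches from about 0.35 to 0.85 m from the base axis. Payload 8.1 kg.
Tool frame: the origin (TCP) lies on the mounting face of the last link; the fingertips stand 186 mm ahead of it and the grasp point (between the pads) lies 167 mm ahead of it; z points along the fingers, y is the line along which they close (so a half turn about z gives the same grasp; the last joint's range is limited). The gripper opens to 93 mm and grips with 3 to 60 N. Pads are 15 mm wide; open, the fingers measure 128 mm over their backs; the gripper's body (75 mm by 188 mm) begins 65 mm behind the grasp point.
Start: joints at [0.709, 0.13, 1.488, -0, 1.523, -0.085], TCP at [0.421, 0.428, 0.405] pointing down, gripper open.
Joint ranges: [-2.96, 2.96], [-0.89, 2.26], [0.02, 2.5], [-1.34, 4.48], [0, 2.73], [-2.66, 2.66]. Speed limits (rad/s): [2.39, 2.39, 2.79, 3.14, 3.14, 3.14].

## Interface

Orientations are given as a rotation vector (axis times angle).
In Python, from plant import * gives the robot as it stands. The module is installed in compiled form; this text tells all that it offers.
- The arm moves only by the tool arm_command, never from a script. Its argument "increments" is a list of rows, each a list of 6 numbers: the shift along the tool's x, y, z in units of 0.2 m (1.0 is 0.2 m), then the turn, a rotation vector about the tool's x, y, z in units of pi rad (1.0 is pi rad). A call has exactly 5 rows; each row is the pose to reach, as a shift and turn from the pose commanded when the call began, along the tool's axes at that moment, turning the shorter way round; what a row does not reach only later rows make up. A row lasts 1/8 s, in which the tool goes at most 62.5 mm and 10.7 degrees, less where a joint would pass 70% of its speed; a pose out of reach is approached as far as the arm can. A call with a number of a shift or a turn outside -1 to 1 is refused whole. A call with a gripper value outside its range is refused whole. "fingers" is the closure, from -1 (fully open) to 1 (shut), set as the call begins (left out, the last holds). The fingers move at their own pace and stop on an object; "force" is the grip in N (left out, the last holds). Time passes only in rows, so rows that repeat a pose let the fingers close, or fill a call up. It gives the time, the measured TCP pose, the force, the opening and the grip force at its end, in the units of the state.
- read_state(): the state, without advancing time (a new reading comes with each control period).
- read_camera(name): name is "scene" or "top" or "wrist"; returns a dict with "image" (400x640x3 uint8, red, green, blue), "fx", "fy", "cx", "cy" (pixels), "k1" (the pictures are not rectified: a ray, as slopes to the right and down, at radius r is drawn at 1 + k1 r^2 times it, then the intrinsics apply), "T" (4x4, takes a point from camera to world coordinates). Camera axes: x right, y down, z forward; pixel columns grow to the right and rows downward; lengths in m; the calibration is good to about 2 mm. A picture is of the moment at which its call begins. There is no depth.
- close_job(): hands the job in; it is judged then, once.
The state is a dict: "t": time; "q": joint angles; "dq": joint speeds; "joint_torque": joint torques, N m; "tool_pos": TCP position; "orientation": TCP orientation; "force": force on the tool from outside, world axes, zero at the start; "wrist_torque": the same for the moment, N m; "opening": finger opening in m; "gripper_force": force on a finger pad.
Only numpy, scipy, OpenCV 4.12 (cv2) and the standard library are available. Lean on these libraries where they do the work, as an engineer would, in place of code of your own. Each camera call takes 0.05 s, during which the arm holds its last target. There are 200 camera calls.

## Task

The blue disc case stands open, its lid propped up by the red-tipped stay at the case's right-hand side. Put the closed fingers under the bar along the lid's front edge, push the stay out to the side with them so that the lid comes down onto the outside of the fingers, then lower the lid on them until it is fully shut, with no drop and no slam. Do not grip or lift the lid or anything else, leave everything else on the table where it is, and finish clear of the case with the stay folded down.

Things in the scene. Friction and masses are not known exactly. Their poses are not given: they have to be found in the camera images.
- case: Blue sheet-metal case for grinding discs, fixed to the table, open at the top: 150 (its x) x 160 (its y) x 70 mm high, walls 3 mm. Origin: centre of its underside, on the table. Its +x axis points away from the robot to the hinged back side, +y to the left seen from the robot, z up. It turns up to 0.25 rad either way.
- lid (a joint): Lid angle in rad: 0 = shut, grows as it opens, stop at 0.95. Hinge axis parallel to the case's y, at x = +77, z = +72 mm in the case's frame. The blue lid (0.25 to 0.4 kg, 156 x 166 x 3 mm) is held at about 0.72 only by the stay; without it, it falls shut by its own weight (1 to 2 N at the bar; slight hinge friction, no damper).
- bar (a point): Middle of the round steel bar along the lid's front edge: 9 mm diameter, parallel to the case's y, 188 mm long, in the lid's plane 190 mm from the hinge axis, held about 30 mm clear of the sheet by two 6 mm arms at 55 mm either side. In the case's frame at x = -66, z = 197 mm (propped) and x = -113, z = 72 mm (shut; 33 mm free to the front wall).
- stay (a joint): Stay angle in rad: 0 = standing (stop), grows as it swings outward to the case's right (-y), stop at 1.5 = folded level. 8 mm steel rod, 158 mm long, pivoted at x = -70, y = -90, z = +35 mm in the case's frame, swinging in the y-z plane. Once its tip is pushed about 13 mm outward, past the bar's end, it drops away and the lid is free to fall.
- stay_tip (a point): Centre of the red ball (12 mm diameter) at the upper end of the stay; standing, it lies at x = -70, y = -86, z = +187 mm in the case's frame and carries the bar from below, slightly on the robot's side of it, 8 mm in from the bar's right end.
- disc: Orange flap disc, 115 mm diameter, 12 mm thick, lying on the floor of the case; origin at the centre of its underside. Leave alone.
- goggles: Black welding goggles, 124 x 172 x 31 mm, left of the case. Origin: underside centre. Leave alone.
- magnet_square: Red triangular magnet square, 100 x 100 x 17 mm, at the table's front edge. Origin: underside centre. Leave alone.
- coupon: Grey steel plate with two dark drilled holes, 50 x 100 x 6 mm, at the table's front edge. Origin: underside centre. Leave alone.
- soapstone: Pale marking-stone holder, 14 x 150 x 8 mm, at the table's front edge. Origin: underside centre. Leave alone.
- paste_tin: White tin with a yellow lid, 71 mm diameter, 52 mm high, right of the case at the back. Origin: underside centre. Leave alone.
- tape: Yellow tape measure, 64 x 96 x 40 mm, left of the case at the back. Origin: underside centre. Leave alone.

How it is judged:
On the way:
1. the stay is knocked away and the lid, still well open, lies on the fingers (value of joint stay above 0.5 rad and value of joint lid above 0.45 rad and contact force between the fingers and lid above 0.2 N), for 0.2 s.
At the end, for the whole second after the job is handed in: the lid is fully shut (within 0.02 rad) and still, and the stay is folded down beside the case (beyond 1.3 rad) (value of joint lid below 0.02 rad and value of joint stay above 1.3 rad and not (velocity of joint lid below -0.1 rad/s) and velocity of joint lid below 0.1 rad/s); the robot touches nothing.
It fails at once if the lid drops freely (falls faster than 3 rad/s) (velocity of joint lid below -3 rad/s).
It fails at once if the lid slams (over 1.8 rad/s within 0.1 rad of shut) (value of joint lid below 0.1 rad and velocity of joint lid below -1.8 rad/s).
It fails at once if the lid is lifted (beyond 0.82 rad) (value of joint lid above 0.82 rad).
It fails at once if the lid or stay is pinched or pressed hard (over 18 N) (contact force between the fingers and lid above 18 N or contact force between the fingers and stay above 18 N).
It fails at once if something else on the table, or the disc in the case, is moved more than 15 mm (distance of any of goggles, magnet_square, coupon, soapstone, paste_tin, tape, disc from where it was at the start of the episode above 0.015 m).
It also fails if it takes over 45 s, if anything falls off the work surface, if the arm or the gripper's body presses on something with over 40 N, if the wrist force passes 120 N, or if a joint passes its speed limit or range.

## Working session

There is one attempt and no reset: what is moved stays moved. The work goes in short steps, Python scripts to look and compute and a tool call to move; the robot and the scene stay as the last step left them, time stands still between calls to the robot, and variables do not carry over. Pictures are saved under pics/ and viewed, at most 10 in all, crops included, and the job is handed in when it is done.

Besides the shell and the picture viewer there is one more tool, called after "Call:" as a command line: name --pt "numbers of a row" for each row, then --argument value for the rest. arm_command: Moves the arm, as the interface text tells. Shifts and turns lie within -1 to 1; 1 stands for 0.2 m of shift or pi rad of turn. Its arguments: {"type":"object","properties":{"increments":{"type":"array","items":{"type":"array","items":{"type":"number","minimum":-1,"maximum":1}}},"fingers":{"type":"number"},"force":{"type":"number"}},"required":["increments"]}

```bash
mkdir -p pics
cat > h.py <<'E'
from plant import *
import numpy as np, cv2
from scipy.spatial.transform import Rotation as R
def proj(c,P):
    T=np.linalg.inv(c["T"]); p=np.atleast_2d(P)@T[:3,:3].T+T[:3,3]
    s=p[:,:2]/p[:,2:]; s=s*(1+c["k1"]*(s**2).sum(1,keepdims=True))
    return s*[c["fx"],c["fy"]]+[c["cx"],c["cy"]]
def save(n,f):
    c=read_camera(n); cv2.imwrite("pics/"+f,cv2.cvtColor(c["image"],cv2.COLOR_RGB2BGR)); np.save("pics/"+f+".npy",{k:c[k] for k in c if k!="image"},allow_pickle=True); return c
def load(f): return np.load("pics/"+f+".npy",allow_pickle=True).item()
E
python3 - <<'E'
from h import *
for n in("scene","top"):
    c=save(n,n+"1.png"); print(n,c["T"][:3,3],c["fx"],c["k1"])
s=read_state(); print(s)
E
```

```text
scene [ 0.16630437 -0.39975664  1.17519419] 410.66291107181956 -0.08808594224448063
top [0.28911965 0.02890009 1.34290645] 463.6897340996362 -0.12561715235508708
{'t': 0.1, 'q': array([ 7.08614622e-01,  1.31108265e-01,  1.48920207e+00,  1.96526660e-05,
        1.52298831e+00, -8.53782826e-02]), 'dq': array([-2.78039580e-06, -2.44633061e-03, -1.54309645e-03,  1.34985570e-04,
        3.75039273e-04, -1.10181332e-03]), 'joint_torque': array([ 1.92561934e-04, -5.61338174e+01, -4.93097556e+01,  7.69884163e-02,
        2.90261989e-02,  5.26469535e-05]), 'tool_pos': array([0.4204138 , 0.42778484, 0.40376116]), 'orientation': array([-1.18945114e+00, -2.90685484e+00,  2.36991841e-03]), 'force': array([-0.57196572, -0.18857972, -0.50258409]), 'wrist_torque': array([ 0.04027026, -0.0567051 ,  0.02567064]), 'gripper_force': 0.0, 'opening': 0.0929605314638994}
```

View pics/scene1.png

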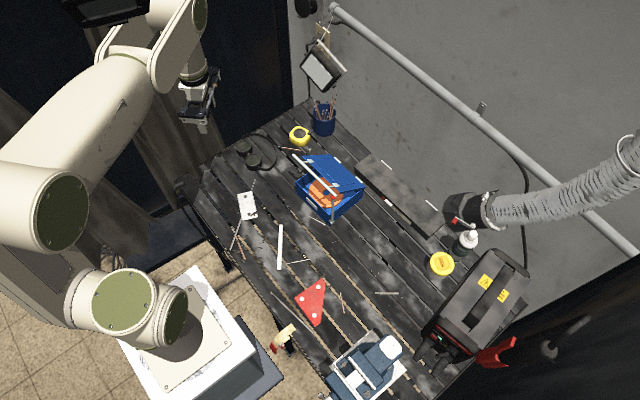

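View pics/top1.png

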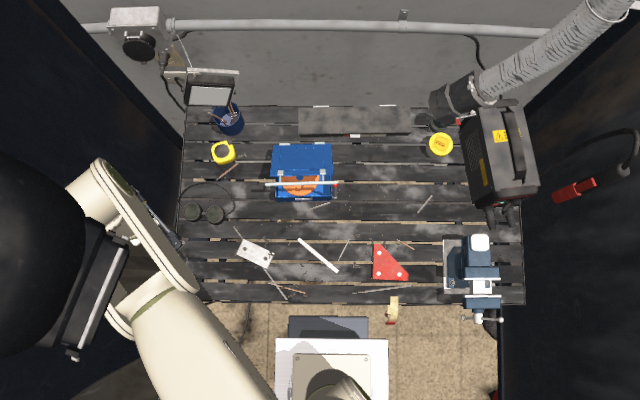

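The case is at about (302,172) in the top view and (330,188) in the scene view. The bar runs left to right, with the red tip near (336,183) in the top view. I'll zoom in on both.

Run:
```python
import cv2,numpy as np
a=cv2.imread("pics/scene1.png")[140:230,285:375]; b=cv2.imread("pics/top1.png")[130:210,260:345]
f=lambda i:cv2.resize(i,None,fx=i and 1 if False else 4.4,fy=4.4,interpolation=cv2.INTER_CUBIC)
a=f(a);b=f(b); H=max(a.shape[0],b.shape[0])
p=lambda i:cv2.copyMakeBorder(i,0,H-i.shape[0],0,0,0)
cv2.imwrite("pics/z1.png",np.hstack([p(a),p(b)]));print(a.shape,b.shape)
```

```text
(396, 396, 3) (352, 374, 3)
```

View pics/z1.png

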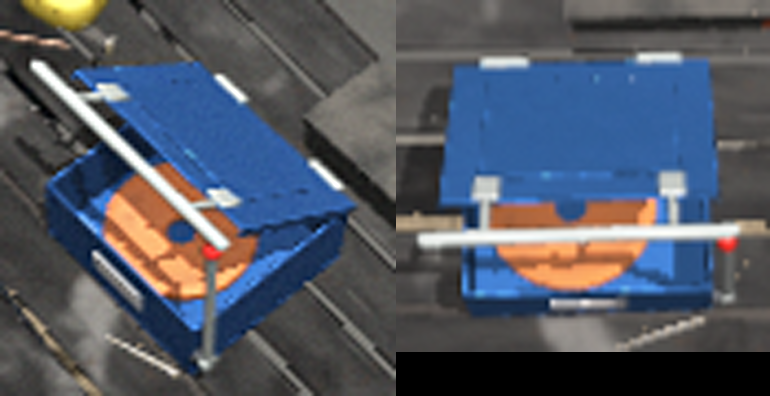

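The zoom shows the bar ends at crop (37,66)-(224,243) in the scene view and (24,241)-(342,231) in the top view. The red ball is at (212,250) and (332,242), and the lid corners are visible. Next I'll fit the case pose to these points.

```bash
cat > fit.py <<'E'
from h import *
from scipy.optimize import least_squares
def model(lid):
    c,s=np.cos(lid),np.sin(lid); L=lambda d,y:[.077-d*c,y,.072+d*s]
    return dict(bl=L(.19,.094),br=L(.19,-.094),ball=[-.07,-.086,.187],hl=L(.0,.083),hr=L(.0,-.083),fl=L(.157,.083),fr=L(.157,-.083))
def W(v,P): 
    c,s=np.cos(v[2]),np.sin(v[2]); return np.array(P)@np.array([[c,s,0],[-s,c,0],[0,0,1]])+[v[0],v[1],0]
if __name__=="__main__":
    S=dict(bl=(37,66),br=(226,244),ball=(212,250),hr=(354,210),fr=(240,233),fl=(75,72))
    T=dict(bl=(23,241),br=(343,231),ball=(332,241),hl=(61,60),hr=(312,60),fl=(45,203),fr=(320,205))
    obs=[(load("scene1.png"),S,(285,140)),(load("top1.png"),T,(260,130))]
    def res(v):
        m=model(v[3]); r=[]
        for c,D,o in obs:
            for k,p in D.items(): r.append(proj(c,W(v,m[k]))[0]-(np.array(p)/4.4-.4+o))
        return np.array(r)
    f=least_squares(lambda v:res(v).ravel(),[.75,.05,0,.72],loss="soft_l1")
    print(f.x); print(res(f.x).round(1).tolist()); 
    for P in ([-.066,0,.197],[-.066,-.094,.197],[-.07,-.086,.187]): print(W(f.x,P))
E
python3 fit.py
```

```text
[0.61955186 0.0876425  0.03273175 0.70338499]
[[-0.5, -1.0], [-0.1, 1.4], [0.4, -0.0], [1.1, -0.3], [0.4, -0.1], [0.1, -0.4], [-0.9, -0.2], [0.3, 0.7], [-0.4, -0.0], [-0.1, 1.1], [0.7, 0.0], [-0.6, 0.7], [0.7, -0.9]]
[0.55358721 0.08548259 0.197     ]
[ 0.55666345 -0.00846706  0.197     ]
[ 0.55240378 -0.00060225  0.187     ]
```

```bash
cat > mv.py <<'E'
from h import *
V=[.6196,.0876,.0327]
def tool(theta):   # fingers pointing along case +x, dipped by theta below level; tool y = case +y
    z=np.array([np.cos(theta),0,-np.sin(theta)]); y=np.array([0,1,0]); x=np.cross(y,z)
    return R.from_euler("z",V[2]).as_matrix()@np.c_[x,y,z]
def cs(P): return R.from_euler("z",V[2]).apply(P)+[V[0],V[1],0]
def inc(p,M,s=None):
    s=s or read_state(); R0=R.from_rotvec(s["orientation"])
    d=R0.inv().apply(np.array(p)-s["tool_pos"]); r=(R0.inv()*R.from_matrix(M)).as_rotvec()
    print("mm",(d*1e3).round(1),"deg",np.degrees(r).round(1)); print("full",(d/.2).round(4),(r/np.pi).round(4))
E
python3 - <<'E'
from mv import *
inc([.40,.04,.40],tool(np.pi/2))
E
```

```text
mm [-257.3 -290.9    4.2] deg [ -0.1  -0.  -46.4]
full [-1.2864 -1.4543  0.0211] [-0.0005 -0.0003 -0.2577]
```

Call:
arm_command --pt "-0.16 -0.18 0 0 0 -0.032" --pt "-0.32 -0.36 0 0 0 -0.064" --pt "-0.48 -0.54 0 0 0 -0.096" --pt "-0.64 -0.72 0 0 0 -0.128" --pt "-0.8 -0.9 0 0 0 -0.16" --fingers 1 --force 10

```text
t: 0.72
tool_pos: [0.408, 0.1859, 0.4043]
orientation: [-0.424, -3.113, 0.001]
force: [0.7, 0.0, 0.7]
opening: 0.0476
gripper_force: 0.0
```

Run:
```python
from mv import *
inc([.40,.04,.40],tool(np.pi/2)); inc([.40,.04,.40],tool(np.radians(50)))
```

```text
mm [ -31.3 -142.8    4.4] deg [ -0.   -0.  -17.4]
full [-0.1563 -0.7139  0.0218] [-0.0001 -0.0001 -0.0965]
mm [ -31.3 -142.8    4.4] deg [ -6.1 -39.7 -16.7]
full [-0.1563 -0.7139  0.0218] [-0.0338 -0.2206 -0.0925]
```

Call:
arm_command --pt "-0.03 -0.14 0 -0.007 -0.044 -0.018" --pt "-0.06 -0.28 0.005 -0.014 -0.088 -0.037" --pt "-0.09 -0.42 0.01 -0.02 -0.132 -0.055" --pt "-0.12 -0.56 0.015 -0.027 -0.176 -0.074" --pt "-0.156 -0.714 0.022 -0.034 -0.221 -0.092"

```text
t: 1.35
tool_pos: [0.3996, 0.041, 0.4001]
orientation: [-0.037, 2.437, 0.013]
force: [0.4, 0.5, 0.2]
opening: 0.0014
gripper_force: 0.0
```

Run:
```python
from mv import *
s=read_state();print(s["q"].round(3),s["tool_pos"],s["force"]); c=save("wrist","w1.png"); save("scene","s2.png")
inc([.40,.04,.40],tool(np.radians(50)),s)
T=c["T"];print(np.linalg.inv(T)[:3]@np.r_[s["tool_pos"]+R.from_rotvec(s["orientation"]).apply([0,0,.186]),1])
for n in ([-.066,-.094,.197],[-.066,.094,.197],[-.07,-.086,.187]): print(proj(c,cs(n)))
```

```text
[-0.05  -0.875  2.35   0.063  0.964 -1.669] [0.39963209 0.04101513 0.4001072 ] [0.38901135 0.5476558  0.24683323]
mm [-0.2 -1.   0.3] deg [-0.1  0.4 -0.1]
full [-0.0009 -0.0051  0.0015] [-0.0006  0.002  -0.0004]
[0.00069739 0.03065757 0.18364681]
[[256.98990084 197.53054688]]
[[477.62802156 197.39450547]]
[[266.80132532 185.17863749]]
```

View pics/w1.png

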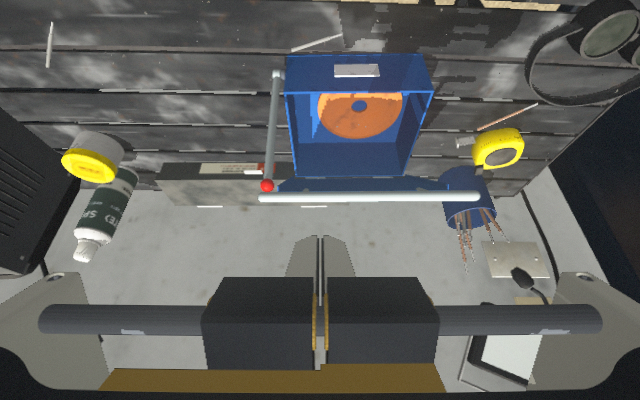

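The wrist view shows the ball at about (267,186) and the bar from (259,198) to (481,196). That agrees with the fitted pose. Next I'll measure the bar's pixels exactly.

Run:
```python
from mv import *
im=cv2.imread("pics/w1.png").astype(int); c=load("w1.png")
h=cv2.cvtColor(im.astype(np.uint8),cv2.COLOR_BGR2HSV)
m=(h[...,1]<60)&(h[...,2]>150); m[:,:240]=0; m[:,500:]=0; m[:182]=0;m[206:]=0
print("row196",h[196,252:268,2],h[196,470:490,2]); print("col400",h[185:206,400,2],"col300",h[185:208,300,2])
r=(h[...,1]>150)&((h[...,0]<8)|(h[...,0]>172))&(h[...,2]>120); r[:170]=0;r[200:]=0; r[:,:255]=0;r[:,280:]=0
y,x=np.nonzero(r);print("ball",x.mean(),y.mean(),x.min(),x.max(),y.min(),y.max())
for n in ([-.066,-.094,.197],[-.066,.094,.197],[-.07,-.086,.187],[-.066,0,.197]): print(proj(c,cs(n)))
```

```text
row196 [160 158 158 155 154 144 171 201 209 210 214 215 215 212 217 213] [240 239 240 239 241 240 240 239 234 219 138  90  83  85  81  79  79  82
  82  76]
col400 [ 89  91  93  93  95 111 112 122 147 178 219 235 247 252 253 252 183 158
 160 161 161] col300 [ 90  90  91  93  93  85 104 112 126 153 187 227 240 253 254 253 251 180
 157 157 162 175 162]
ball 266.7111111111111 184.9925925925926 261 274 170 191
[[256.98990084 197.53054688]]
[[477.62802156 197.39450547]]
[[266.80132532 185.17863749]]
[[367.64383953 197.45258242]]
```

```bash
cat >> mv.py <<'E'
V[1]=.0887
def tgt(phi,g,back=0,y=-.05,th=50,s=.025,half=.0075):
    t=np.radians(th); d=np.array([np.cos(t),0,-np.sin(t)]); n=np.array([np.sin(t),0,np.cos(t)])
    b=np.array([.077-.19*np.cos(phi),y,.072+.19*np.sin(phi)])
    return cs(b-n*(.0045+half+g)+d*(s-.186-back))
def go(*a,**k): p=tgt(*a,**k); print(p.round(4)); inc(p,tool(np.radians(k.get("th",50))))
E
python3 - <<'E'
from mv import *
go(.715,.025,.05); go(.715,.01); go(0,0)
E
```

```text
[0.3909 0.0312 0.3344]
mm [48.  -7.8 43.8] deg [-0.3  0.3 -0.3]
full [ 0.2399 -0.0388  0.219 ] [-0.0017  0.0014 -0.0017]
[0.4345 0.0326 0.3058]
mm [33.2 -7.4 93.9] deg [-0.3  0.3 -0.3]
full [ 0.1661 -0.0371  0.4693] [-0.0017  0.0014 -0.0017]
[0.3957 0.0313 0.1876]
mm [139.2  -7.6 158.9] deg [-0.3  0.3 -0.3]
full [ 0.6961 -0.0382  0.7945] [-0.0017  0.0014 -0.0017]
```

Call:
arm_command --pt "0.05 -0.008 0.044 0 0 0" --pt "0.1 -0.016 0.088 0 0 0" --pt "0.15 -0.024 0.132 0 0 0" --pt "0.2 -0.032 0.176 0 0 0" --pt "0.24 -0.039 0.22 0 0 0"

```text
t: 2.08
tool_pos: [0.3916, 0.0337, 0.3345]
orientation: [-0.034, 2.443, 0.014]
force: [-0.0, -0.1, 0.8]
opening: 0.0001
gripper_force: 0.0
```

Run:
```python
from mv import *
print(read_state()["q"].round(3)); go(.715,.025,.05); go(.715,.01);
```

```text
[-0.079 -0.892  2.476  0.092  0.864 -1.713]
[0.3909 0.0312 0.3344]
mm [ 0.6 -2.5 -0.4] deg [-0.1  0.  -0.2]
full [ 0.0031 -0.0125 -0.0021] [-0.0005  0.0002 -0.0013]
[0.4345 0.0326 0.3058]
mm [-14.4  -2.4  49.6] deg [-0.1  0.  -0.2]
full [-0.0718 -0.0118  0.2479] [-0.0005  0.0002 -0.0013]
```

```bash
cat > kin.py <<'E'
from mv import *
from scipy.optimize import least_squares, lsq_linear
D=[(.131,1.489,1.523,np.hypot(.4204,.4278),.4038),(-.875,2.35,.964,np.hypot(.3996,.041),.4001),(-.892,2.476,.864,np.hypot(.3916,.0337),.3345)]
A=[];b=[]
for q2,q3,q5,r,z in D:
    u=q2+q3;w=u+q5
    A+=[[1,0,np.sin(q2),np.sin(u),np.cos(u),np.sin(w)],[0,1,np.cos(q2),np.cos(u),-np.sin(u),np.cos(w)]]; b+=[r,z]
A=np.array(A);b=np.array(b)
print(np.linalg.svd(A)[1]); 
pri=np.array([.15,.45,.45,.45,.0,.1])
x=lsq_linear(np.r_[A,.02*np.eye(6)],np.r_[b,.02*pri]).x; print(x,A@x-b)
def ik(r,z,th):
    w=np.pi/2+np.radians(th)
    def f(q):
        u=q[0]+q[1]; return [x[0]+x[2]*np.sin(q[0])+x[3]*np.sin(u)+x[4]*np.cos(u)+x[5]*np.sin(w)-r, x[1]+x[2]*np.cos(q[0])+x[3]*np.cos(u)-x[4]*np.sin(u)+x[5]*np.cos(w)-z]
    q=least_squares(f,[-.8,2.4]).x; return q,w-q.sum()
for phi in(.715,.4,.2,0):
    for th in(50,58,66,74):
        p=tgt(phi,0,th=th); print(phi,th,p.round(3),ik(np.hypot(*p[:2]),p[2],th))
E
python3 kin.py
```

```text
[3.39430836 2.45040549 0.68193336 0.07561565 0.05729602 0.01224718]
[0.0192137  0.31614768 0.36231772 0.53692284 0.05783743 0.18704401] [-8.39831709e-05  3.41800324e-04  2.82018358e-04 -6.69708439e-04
 -1.45720668e-04  3.81449043e-04]
0.715 50 [0.442 0.033 0.312] (array([-0.6315527,  2.3825025]), np.float64(0.692511155936359))
0.715 58 [0.459 0.033 0.327] (array([-0.51195748,  2.2504514 ]), np.float64(0.8445933653642856))
0.715 66 [0.478 0.034 0.339] (array([-0.38686131,  2.11652227]), np.float64(0.993052670681517))
0.715 74 [0.499 0.035 0.348] (array([-0.25838381,  1.98146366]), np.float64(1.139260122026049))
0.4 50 [0.411 0.032 0.262] (array([-0.7012919 ,  2.52049226]), np.float64(0.6242605906389087))
0.4 58 [0.428 0.032 0.276] (array([-0.57252127,  2.38744297]), np.float64(0.7681655904476352))
0.4 66 [0.447 0.033 0.288] (array([-0.44095633,  2.25359888]), np.float64(0.9100710840650177))
0.4 74 [0.467 0.034 0.297] (array([-0.30790163,  2.11943715]), np.float64(1.0508044528272045))
0.2 50 [0.399 0.031 0.225] (array([-0.6793633 ,  2.58152428]), np.float64(0.5412999736958439))
0.2 58 [0.417 0.032 0.24 ] (array([-0.55600699,  2.44994664]), np.float64(0.6891476499306024))
0.2 66 [0.436 0.033 0.252] (array([-0.42749005,  2.31674151]), np.float64(0.8334621688308701))
0.2 74 [0.456 0.033 0.261] (array([-0.29629906,  2.18277934]), np.float64(0.975859693270531))
0 50 [0.396 0.031 0.188] (array([-0.58337716,  2.60857483]), np.float64(0.41826328342295227))
0 58 [0.413 0.032 0.202] (array([-0.48306808,  2.48345081]), np.float64(0.5827045634553065))
0 66 [0.432 0.033 0.214] (array([-0.3680793 ,  2.35326546]), np.float64(0.737527464939852))
0 74 [0.452 0.033 0.223] (array([-0.24545922,  2.22048093]), np.float64(0.8873182702866724))
```

Run:
```python
from kin import *
print("---")
for a in((.715,.025,.035),(.715,.01,0),(.715,.0,0),(0,0,0)):
    go(*a,th=62,s=.035); p=tgt(*a,th=62,s=.035); print(ik(np.hypot(*p[:2]),p[2],62))
```

```text
[3.39430836 2.45040549 0.68193336 0.07561565 0.05729602 0.01224718]
[0.0192137  0.31614768 0.36231772 0.53692284 0.05783743 0.18704401] [-8.39831709e-05  3.41800324e-04  2.82018358e-04 -6.69708439e-04
 -1.45720668e-04  3.81449043e-04]
0.715 50 [0.442 0.033 0.312] (array([-0.6315527,  2.3825025]), np.float64(0.692511155936359))
0.715 58 [0.459 0.033 0.327] (array([-0.51195748,  2.2504514 ]), np.float64(0.8445933653642856))
0.715 66 [0.478 0.034 0.339] (array([-0.38686131,  2.11652227]), np.float64(0.993052670681517))
0.715 74 [0.499 0.035 0.348] (array([-0.25838381,  1.98146366]), np.float64(1.139260122026049))
0.4 50 [0.411 0.032 0.262] (array([-0.7012919 ,  2.52049226]), np.float64(0.6242605906389087))
0.4 58 [0.428 0.032 0.276] (array([-0.57252127,  2.38744297]), np.float64(0.7681655904476352))
0.4 66 [0.447 0.033 0.288] (array([-0.44095633,  2.25359888]), np.float64(0.9100710840650177))
0.4 74 [0.467 0.034 0.297] (array([-0.30790163,  2.11943715]), np.float64(1.0508044528272045))
0.2 50 [0.399 0.031 0.225] (array([-0.6793633 ,  2.58152428]), np.float64(0.5412999736958439))
0.2 58 
[... 720 characters left out ...]
full [-0.1943 -0.0115  0.1049] [-0.0004  0.0669 -0.0014]
(array([-0.58360865,  2.25207414]), np.float64(0.9844349715067202))
[0.4645 0.0336 0.3196]
mm [-46.2  -2.2  58.3] deg [-0.1 12.  -0.3]
full [-0.2311 -0.011   0.2917] [-0.0004  0.0669 -0.0014]
(array([-0.45063357,  2.21023394]), np.float64(0.8933000914840605))
[0.4734 0.0339 0.3243]
mm [-56.   -2.2  60.4] deg [-0.1 12.  -0.3]
full [-0.28   -0.0108  0.3021] [-0.0004  0.0669 -0.0014]
(array([-0.42436439,  2.18268264]), np.float64(0.8945822132516779))
[0.4269 0.0324 0.1997]
mm [ 59.8  -2.5 125.9] deg [-0.1 12.  -0.3]
full [ 0.2988 -0.0127  0.6293] [-0.0004  0.0669 -0.0014]
(array([-0.38605261,  2.40976618]), np.float64(0.6291868954092217))
```

Call:
arm_command --pt "-0.04 -0.002 0.021 0 0.014 0" --pt "-0.08 -0.005 0.042 0 0.027 0" --pt "-0.12 -0.008 0.063 0 0.04 0" --pt "-0.16 -0.01 0.084 0 0.054 0" --pt "-0.194 -0.012 0.105 0 0.067 -0.001"

```text
t: 2.7
tool_pos: [0.4353, 0.0323, 0.3443]
orientation: [-0.041, 2.653, 0.009]
force: [-0.6, 0.4, 0.1]
opening: 0.0005
gripper_force: 0.0
```

```bash
sed -i '/^print\|^for phi/,$d' kin.py
python3 - <<'E'
from mv import *
s=read_state(); print(s["q"].round(3),s["force"]); save("wrist","w2.png")
go(.715,.012,0,th=62,s=.035)
E
```

```text
[-0.063 -0.579  2.244  0.052  0.991 -1.682] [-0.55737195  0.40194328  0.11475453]
[0.4628 0.0335 0.3186]
mm [-11.5   0.5  35.7] deg [-0.1 -0.1 -0.1]
full [-0.0576  0.0026  0.1783] [-0.0005 -0.0005 -0.0005]
```

View pics/w2.png

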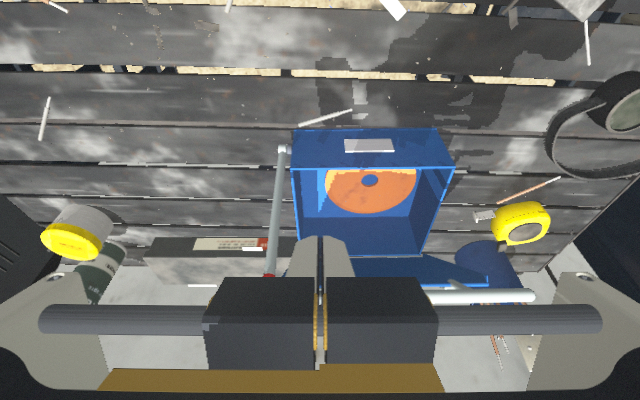

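The wrist view shows the fingers under the bar, with tips at columns 303-343. The ball is to their left at about (268,275), clear of them. I'll advance under the bar.

Call:
arm_command --pt "0 0 0.045 0 0 0" --pt "0 0.002 0.09 0 0 0" --pt "-0.02 0.002 0.135 0 0 0" --pt "-0.04 0.003 0.178 0 0 0" --pt "-0.058 0.003 0.178 0 0 0"

```text
t: 3.38
tool_pos: [0.4621, 0.0338, 0.3179]
orientation: [-0.041, 2.653, 0.01]
force: [-0.0, 0.3, -0.0]
opening: 0.0001
gripper_force: 0.0
```

Run:
```python
from mv import *
F=[]
for i in range(6): F.append(read_state()["force"]); c=read_camera("wrist")
print(np.mean(F,0),np.std(F,0)); s=read_state(); print(s["tool_pos"])
save("scene","s3.png"); save("wrist","w3.png"); 
go(.715,.0,0,th=62,s=.035); go(.715,.0,0,th=62,s=.035,y=-.08)
a=cv2.imread("pics/s3.png")[130:230,270:380]; w=cv2.imread("pics/w3.png")[150:350,180:460]
a=cv2.resize(a,None,fx=4,fy=4,interpolation=2); w=cv2.resize(w,(440,314)) 
cv2.imwrite("pics/z3.png",np.hstack([a,cv2.copyMakeBorder(w,0,86,0,0,0)])[:, :800])
```

```text
[-0.11237798 -0.04074324  0.30847429] [0.89791723 0.30568427 0.55702182]
[0.46193436 0.03372884 0.31901335]
[0.4734 0.0339 0.3243]
mm [-12.6  -0.2   0.7] deg [-0.1  0.1 -0.1]
full [-0.063  -0.001   0.0035] [-0.0005  0.0004 -0.0006]
[0.4743 0.0039 0.3243]
mm [-12.7 -30.2   0.8] deg [-0.1  0.1 -0.1]
full [-0.0633 -0.1509  0.0038] [-0.0005  0.0004 -0.0006]
```

View pics/z3.png

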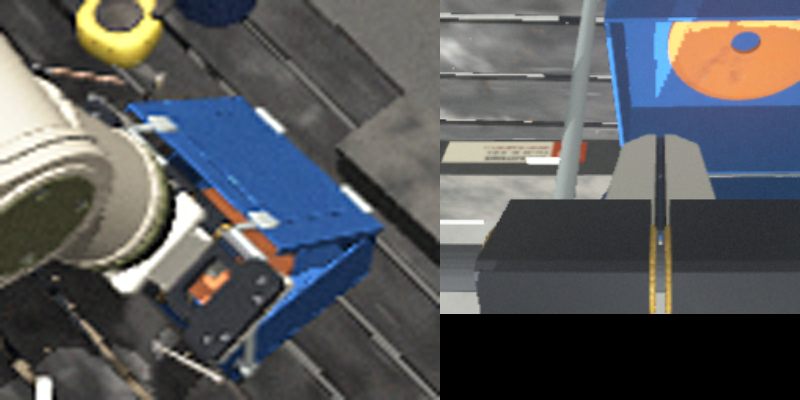

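The scene view shows the gripper under the bar at the stay side, with the stay still standing. I'll raise in steps and feel for the bar.

Call:
arm_command --pt "-0.01 0 0 0 0 0" --pt "-0.02 0 0 0 0 0" --pt "-0.03 0 0 0 0 0" --pt "-0.04 0 0 0 0 0" --pt "-0.048 0 0 0 0 0"

```text
t: 4.4
tool_pos: [0.4705, 0.034, 0.3233]
orientation: [-0.041, 2.652, 0.009]
force: [0.0, -0.5, 0.3]
opening: 0.0001
gripper_force: 0.0
```

```bash
cat > feel.py <<'E'
from mv import *
F=[];n=R.from_matrix(tool(np.radians(62))).as_matrix()[:,0]
for i in range(12): read_camera("top"); F.append(read_state()["force"])
F=np.array(F); print("mean",F.mean(0).round(2),"se",(F.std(0)/12**.5).round(2),"toolx",round((F@n).mean(),2),"y",F.mean(0)[1].round(2)); s=read_state(); print(s["t"],s["tool_pos"])
E
python3 feel.py
```

```text
mean [-0.09  0.18  0.07] se [0.16 0.1  0.14] toolx 0.04 y 0.18
5.0 [0.47037431 0.03399008 0.32320093]
```

Not touching yet. I'll raise 2 mm more.

Call:
arm_command --pt "-0.002 0 0 0 0 0" --pt "-0.004 0 0 0 0 0" --pt "-0.006 0 0 0 0 0" --pt "-0.008 0 0 0 0 0" --pt "-0.01 0 0 0 0 0"

```text
t: 5.62
tool_pos: [0.472, 0.034, 0.3239]
orientation: [-0.041, 2.653, 0.009]
force: [-2.3, 0.3, 0.7]
opening: 0.0005
gripper_force: 0.9
```

```bash
python3 feel.py
```

```text
mean [-1.78  0.04  0.09] se [0.14 0.17 0.17] toolx 1.53 y 0.04
6.225 [0.47214726 0.03402487 0.32413247]
```

Contact with the bar is felt at about 1.5 N. Now I'll sweep outward to push the stay away.

Call:
arm_command --pt "0 -0.02 0 0 0 0" --pt "0 -0.04 0 0 0 0" --pt "0 -0.06 0 0 0 0" --pt "0 -0.08 0 0 0 0" --pt "0 -0.1 0 0 0 0"

```text
t: 6.85
tool_pos: [0.4728, 0.0137, 0.3242]
orientation: [-0.04, 2.652, 0.009]
force: [-1.4, 0.2, 0.2]
opening: 0.0004
gripper_force: 0.4
```

Call:
arm_command --pt "0 -0.016 0 0 0 0" --pt "0 -0.032 0 0 0 0" --pt "0 -0.048 0 0 0 0" --pt "0 -0.064 0 0 0 0" --pt "0 -0.08 0 0 0 0"

```text
t: 7.48
tool_pos: [0.4733, -0.0021, 0.3242]
orientation: [-0.041, 2.652, 0.009]
force: [-1.1, 0.3, -0.8]
opening: 0.0005
gripper_force: 0.4
```

```bash
python3 feel.py
python3 - <<'E'
from mv import *
save("scene","s4.png"); save("wrist","w4.png"); go(.715,.0,0,th=62,s=.035,y=-.086)
a=cv2.imread("pics/s4.png")[130:230,270:380]; w=cv2.imread("pics/w4.png")
a=cv2.resize(a,None,fx=3.2,fy=3.2,interpolation=2); w=cv2.resize(w,(448,280)) 
cv2.imwrite("pics/z4.png",np.hstack([a,cv2.copyMakeBorder(w,0,40,0,0,0)]))
E
```

```text
mean [-0.76 -0.94 -0.56] se [0.1  0.18 0.15] toolx 0.96 y -0.94
8.075 [ 0.47327025 -0.00191527  0.32421403]
[ 0.4745 -0.0021  0.3243]
mm [-1.2 -0.2  0.5] deg [-0.1  0.  -0.1]
full [-0.0058 -0.0011  0.0027] [-0.0005  0.0002 -0.0005]
```

View pics/z4.png

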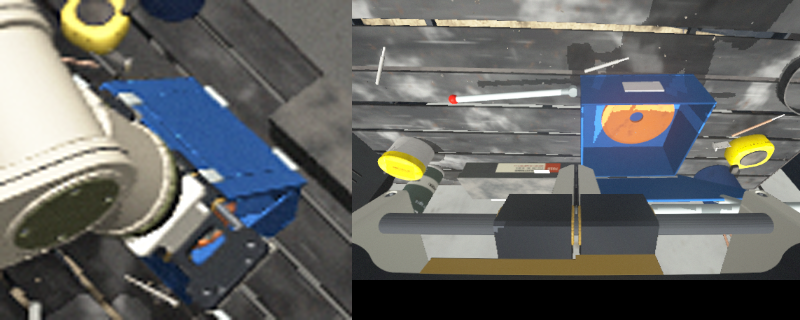

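The stay is folded out, with its red tip at about (453,98), and the lid lies on the fingers. Next, the lowering waypoints along the bar's arc.

Run:
```python
from mv import *
M=tool(np.radians(62)); P=lambda f,k=0:tgt(f,0,th=62,s=.035,y=-.086+k)
ph=np.linspace(.715,-.02,26)
for c in range(5):
    for j in range(1,6):
        i=5*c+j; k=.01*min(i,10)/10; k0=.01*min(5*c,10)/10
        print(((P(ph[i],k)-P(ph[5*c],k0))@M/.2).round(3).tolist(), end=" ")
    print(ph[5*c+5].round(3))
```

```text
[0.026, 0.005, 0.01] [0.052, 0.01, 0.022] [0.077, 0.015, 0.033] [0.102, 0.02, 0.046] [0.126, 0.025, 0.06] 0.568
[0.024, 0.005, 0.014] [0.048, 0.01, 0.029] [0.071, 0.015, 0.044] [0.094, 0.02, 0.061] [0.116, 0.025, 0.077] 0.421
[0.022, 0.0, 0.017] [0.043, 0.0, 0.036] [0.064, 0.0, 0.054] [0.084, 0.0, 0.074] [0.104, 0.0, 0.094] 0.274
[0.019, -0.0, 0.02] [0.037, -0.0, 0.041] [0.055, -0.0, 0.063] [0.072, -0.0, 0.085] [0.089, 0.0, 0.108] 0.127
[0.016, 0.0, 0.023] [0.031, -0.0, 0.047] [0.045, -0.0, 0.07] [0.059, 0.0, 0.095] [0.072, -0.0, 0.12] -0.02
```

Call:
arm_command --pt "0.026 0.005 0.01 0 0 0" --pt "0.052 0.01 0.022 0 0 0" --pt "0.077 0.015 0.033 0 0 0" --pt "0.102 0.02 0.046 0 0 0" --pt "0.126 0.025 0.06 0 0 0"

```text
t: 8.8
tool_pos: [0.4563, 0.0026, 0.3014]
orientation: [-0.04, 2.652, 0.009]
force: [-1.0, -0.3, -0.0]
opening: 0.0006
gripper_force: 0.5
```

Call:
arm_command --pt "0.024 0.005 0.014 0 0 0" --pt "0.048 0.01 0.029 0 0 0" --pt "0.071 0.015 0.044 0 0 0" --pt "0.094 0.02 0.061 0 0 0" --pt "0.116 0.025 0.077 0 0 0"

```text
t: 9.43
tool_pos: [0.443, 0.0072, 0.2769]
orientation: [-0.04, 2.652, 0.009]
force: [-0.7, -0.6, -0.3]
opening: 0.0002
gripper_force: 0.5
```

```bash
python3 feel.py;  python3 - <<'E'
from mv import *
print(read_state()["q"].round(3)); save("wrist","w5.png"); save("scene","s5.png"); go(.421,.0,0,th=62,s=.035,y=-.076)
a=cv2.imread("pics/s5.png")[130:230,270:380]; w=cv2.imread("pics/w5.png")
a=cv2.resize(a,None,fx=3.2,fy=3.2,interpolation=2); w=cv2.resize(w,(448,280)) 
cv2.imwrite("pics/z5.png",np.hstack([a,cv2.copyMakeBorder(w,0,40,0,0,0)]))
E
```

```text
mean [-3.14  1.29 -0.11] se [0.32 0.23 0.16] toolx 2.79 y 1.29
10.025 [0.44311481 0.00718841 0.2772683 ]
[-0.133 -0.48   2.306  0.103  0.834 -1.784]
[0.4443 0.0069 0.2773]
mm [-1.  -0.3  0.5] deg [-0.1  0.  -0.1]
full [-0.0052 -0.0014  0.0024] [-0.0005  0.0002 -0.0006]
```

View pics/z5.png

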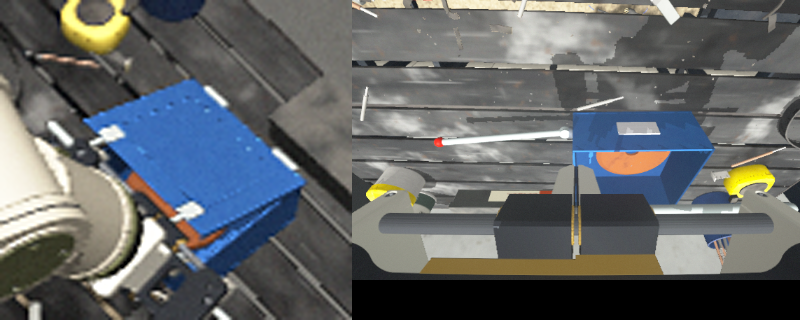

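The lid is about half closed and riding on the fingers. I'll carry on lowering.

Call:
arm_command --pt "0.022 0 0.017 0 0 0" --pt "0.043 0 0.036 0 0 0" --pt "0.064 0 0.054 0 0 0" --pt "0.084 0 0.074 0 0 0" --pt "0.104 0 0.094 0 0 0"

```text
t: 10.75
tool_pos: [0.4335, 0.0067, 0.2505]
orientation: [-0.04, 2.652, 0.009]
force: [-0.8, -0.7, -0.1]
opening: 0.0003
gripper_force: 0.5
```

Call:
arm_command --pt "0.019 0 0.02 0 0 0" --pt "0.037 0 0.041 0 0 0" --pt "0.055 0 0.063 0 0 0" --pt "0.072 0 0.085 0 0 0" --pt "0.089 0 0.108 0 0 0"

```text
t: 11.38
tool_pos: [0.428, 0.0066, 0.2231]
orientation: [-0.04, 2.652, 0.009]
force: [-1.0, 0.5, -0.5]
opening: 0.0007
gripper_force: 0.5
```

```bash
python3 feel.py;  python3 - <<'E'
from mv import *
print(read_state()["q"].round(3)); go(.127,.0,0,th=62,s=.035,y=-.076);go(-.02,.0,0,th=62,s=.035,y=-.076)
E
```

```text
mean [-4.05 -0.14 -1.06] se [0.49 0.18 0.13] toolx 4.08 y -0.14
11.975 [0.42777606 0.00669032 0.22317462]
[-0.14  -0.444  2.388  0.121  0.719 -1.813]
[0.4292 0.0064 0.2238]
mm [-1.6 -0.3  0.2] deg [-0.1 -0.  -0.1]
full [-0.0078 -0.0015  0.0008] [-0.0004 -0.0001 -0.0005]
[0.4277 0.0064 0.1959]
mm [12.8 -0.3 24.1] deg [-0.1 -0.  -0.1]
full [ 0.0642 -0.0015  0.1204] [-0.0004 -0.0001 -0.0005]
```

Call:
arm_command --pt "0.016 0 0.023 0 0 0" --pt "0.031 0 0.047 0 0 0" --pt "0.045 0 0.07 0 0 0" --pt "0.059 0 0.095 0 0 0" --pt "0.072 0 0.12 0 0 0"

```text
t: 12.6
tool_pos: [0.427, 0.0065, 0.1956]
orientation: [-0.04, 2.65, 0.009]
force: [1.1, -0.6, -0.7]
opening: 0.0007
gripper_force: 0.0
```

```bash
python3 feel.py;  python3 - <<'E'
from mv import *
print(read_state()["q"].round(3)); save("scene","s6.png"); save("wrist","w6.png");go(-.02,.0,0,th=62,s=.035,y=-.076)
a=cv2.imread("pics/s6.png")[130:230,270:380]; w=cv2.imread("pics/w6.png")
a=cv2.resize(a,None,fx=3.2,fy=3.2,interpolation=2); w=cv2.resize(w,(448,280)) 
cv2.imwrite("pics/z6.png",np.hstack([a,cv2.copyMakeBorder(w,0,40,0,0,0)]))
E
```

```text
mean [-0.24 -0.1  -0.5 ] se [0.16 0.13 0.19] toolx 0.45 y -0.1
13.2 [0.4268434  0.00653125 0.19581626]
[-0.141 -0.387  2.406  0.133  0.643 -1.83 ]
[0.4277 0.0064 0.1959]
mm [-1.  -0.2  0.3] deg [-0.1  0.1 -0.1]
full [-0.0049 -0.001   0.0013] [-0.0005  0.0003 -0.0006]
```

View pics/z6.png

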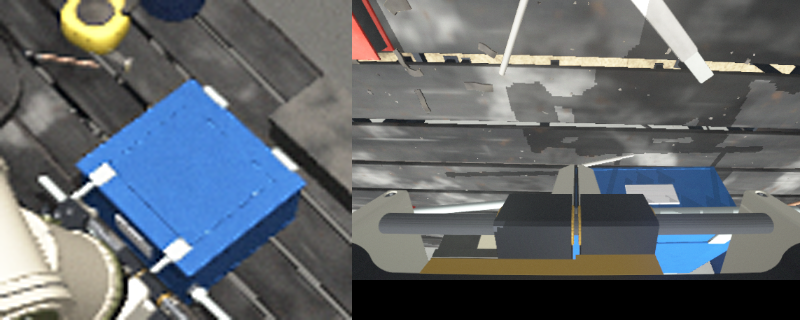

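The lid is shut and the fingers are unloaded. I'll check the joint ranges for the retreat.

Run:
```python
from kin import *
M=tool(np.radians(62)); s=read_state()["tool_pos"]
for x,z in((0.01,0),(.015,-.03),(.015,-.06),(.015,-.09)):
    p=s+M@[x,0,z]; print(p.round(3),ik(np.hypot(*p[:2]),p[2],62))
```

```text
Traceback (most recent call last):
NameError: name 'ik' is not defined. Did you mean: 'id'?
```

```bash
cat > kin.py <<'E'
from mv import *
from scipy.optimize import least_squares
x=[.0192137,.31614768,.36231772,.53692284,.05783743,.18704401]
def ik(r,z,th):
    w=np.pi/2+np.radians(th)
    def f(q):
        u=q[0]+q[1]; return [x[0]+x[2]*np.sin(q[0])+x[3]*np.sin(u)+x[4]*np.cos(u)+x[5]*np.sin(w)-r, x[1]+x[2]*np.cos(q[0])+x[3]*np.cos(u)-x[4]*np.sin(u)+x[5]*np.cos(w)-z]
    return least_squares(f,[-.5,2.4]).x
E
python3 - <<'E'
from kin import *
M=tool(np.radians(62)); s=read_state()["tool_pos"]
for X,z in((0,0),(0.01,0),(.015,-.03),(.015,-.06),(.015,-.09),(.015,-.12)):
    p=s+M@[X,0,z]; print(p.round(3),ik(np.hypot(*p[:2]),p[2],62))
E
```

```text
[0.427 0.007 0.196] [-0.3809574   2.41504004]
[0.418 0.006 0.191] [-0.40461058  2.44180878]
[0.399 0.006 0.215] [-0.5478672   2.48263157]
[0.385 0.005 0.242] [-0.67434018  2.50215439]
[0.371 0.005 0.268] [-0.79248617  2.5130347 ]
[0.357 0.004 0.295] [-0.89895831  2.51478365]
```

Sliding sideways past the bar's end and then going straight up avoids the joint 3 limit.

Call:
arm_command --pt "0.015 0 0 0 0 0" --pt "0.03 0 0 0 0 0" --pt "0.035 -0.1 0 0 0 0" --pt "0.035 -0.22 0 0 0 0" --pt "0.035 -0.35 0 0 0 0"

```text
t: 13.92
tool_pos: [0.4224, -0.0641, 0.1921]
orientation: [-0.041, 2.652, 0.01]
force: [1.0, 0.6, -0.7]
opening: 0.0005
gripper_force: 0.0
```

Run:
```python
from mv import *
s=read_state();print(s["tool_pos"],s["q"].round(3),s["force"]); inc(s["tool_pos"]+[0.01,0,.18],tool(np.radians(62)),s)
```

```text
[ 0.42236235 -0.0640713   0.19213666] [-0.35  -0.369  2.401  0.285  0.67  -2.136] [ 1.01094263  0.64971817 -0.69727631]
mm [ -93.5   -0.4 -154.2] deg [-0.1  0.1 -0.1]
full [-0.4673 -0.002  -0.7708] [-0.0004  0.0003 -0.0004]
```

Call:
arm_command --pt "-0.09 0 -0.15 0 0 0" --pt "-0.18 0 -0.3 0 0 0" --pt "-0.27 0 -0.45 0 0 0" --pt "-0.36 0 -0.6 0 0 0" --pt "-0.46 0 -0.77 0 0 0"

```text
t: 14.55
tool_pos: [0.431, -0.0631, 0.372]
orientation: [-0.04, 2.653, 0.01]
force: [0.9, 0.3, -0.6]
opening: 0.0006
gripper_force: 0.0
```

```bash
python3 feel.py
python3 - <<'E'
from mv import *
save("scene","s7.png"); save("top","t7.png")
a=cv2.imread("pics/s7.png")[120:240,260:400]; w=cv2.imread("pics/t7.png")[90:290,170:460]
a=cv2.resize(a,(400,343),interpolation=2); w=cv2.resize(w,(398,275)) 
cv2.imwrite("pics/z7.png",np.hstack([a,cv2.copyMakeBorder(w,0,68,0,0,0)]))
E
```

```text
mean [ 0.19 -0.12  0.66] se [0.25 0.15 0.51] toolx -0.47 y -0.12
15.15 [ 0.43123359 -0.06318383  0.37061692]
```

View pics/z7.png

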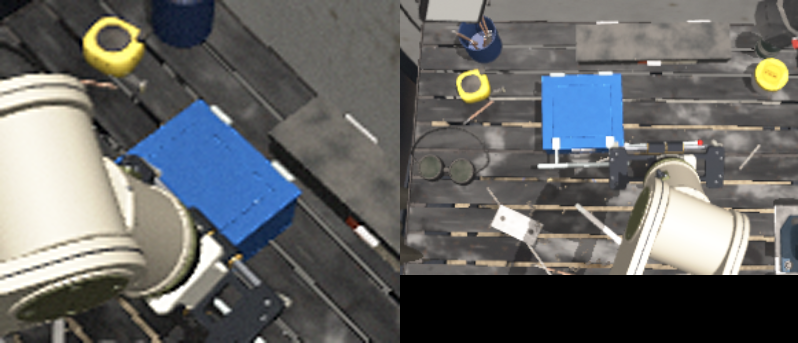

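The lid is shut, the stay is folded level (red tip at about (702,143)), the arm is clear and the other items are where they were. I'll hand the job in.

```bash
python3 -c "
from plant import *
print(close_job())"
```

```text
the job is handed in; nothing more can be done
None
```

The lid was lowered fully shut on the closed fingers, the stay is folded down, the arm finished clear of the case, and the job is handed in at about 15 s; the judge's result was not shown.

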